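# Shut the screw tray's dust cover with the hook pole

## Robot

A 6-joint arm with a two-finger parallel gripper is mounted at the origin on the work surface. World frame = base frame: x ahead of the robot, y to its left, z up, the work surface at z = 0. Lengths are in m, angles in degrees, forces in N, time in s.
With the tool pointing down it reaches from about 0.3 to 0.75 m from the base axis. Payload 8.5 kg.
Tool frame: the origin (TCP) lies between the finger pads; the fingertips stand 8 mm ahead of it and the grasp point (between the pads) lies 11 mm behind it; y points along the fingers, z is the direction in which the jaws open and shut, and the axes are right-handed (so a half turn about y gives the same grasp; the last joint's range is limited). The gripper opens to 85 mm and grips with 20 to 120 N. Pads are 22 mm wide; open, the fingers measure 114 mm over their backs; the gripper's body (76 mm by 85 mm) begins 54 mm behind the grasp point. The pads swing forward as they close: fully open they stand 13 mm farther back than shut.
Start: joints at [-88.024, 21.807, 74.336, -0, 83.858, -12.336], TCP at [0.136, -0.533, 0.218] pointing down, gripper open.
Joint ranges: [-178.18, 178.18], [-50.72, 133.34], [12.68, 142.11], [-81.47, 261.47], [9.98, 163.14], [-165.26, 165.26]. Speed limits (degrees/s): [136.94, 136.94, 180, 180, 180, 180].

## Interface

Orientations are given as a 3x3 rotation matrix whose columns are the frame's x, y, z axes.
In Python, from rig import env, get_image gives the robot as it stands.
- The arm moves only by the tool move_arm, never from a script. Its argument "targets" is one flat list of numbers, 6 for each row, row after row: the shift along the tool's x, y, z in mm, then the turn, a rotation vector about the tool's x, y, z in rad. A call has exactly 5 rows; each row shifts and turns the commanded pose from where the row before left it, along the tool's axes as they then stand; what a row does not reach is not made up. A row lasts 1/8 s, in which the tool goes at most 62.5 mm and 10.7 degrees, less where a joint would pass 70% of its speed; a pose out of reach is approached as far as the arm can. A call is refused whole if a number of a shift passes 62.5 or a number of a turn 0.188, either way. A call with a gripper value outside its range is refused whole. "hand" is the opening, from -1 (shut) to 1 (fully open), so that 0 is half open, set as the call begins (left out, the last holds). The fingers move at their own pace and stop on an object; "squeeze" is the grip in N (left out, the last holds). Time passes only in rows, so rows that do not move let the fingers close, or fill a call up. It gives the time, the measured TCP pose, the force and the opening at its end, in the units of the state.
- env.observe(): the state, without advancing time (a new reading comes with each control period).
- get_image(name): name is "scene" or "top" or "wrist"; returns a dict with "pixels" (384x512x3 uint8, red, green, blue), "z_map" (384x512 float32, m along the optical axis (not along the pixel's ray), 0 where there is no reading), "intrinsics" (3x3 intrinsics, pixels), "R" (3x3) and "t" (3): a world point X has camera coordinates R X + t; the wrist camera has in their place "mount" (4x4, takes a point from camera to tool coordinates, whose origin is the TCP and whose axes are the tool frame's). Camera axes: x right, y down, z forward; pixel columns grow to the right and rows downward; lengths in m; the calibration is good to about 2 mm. A picture is of the moment at which its call begins: read the wrist's pose just before it.
- env.close_job(): hands the job in, once; it reports no verdict.
The state is a dict: "time_s": time; "q": joint angles; "qvel": joint speeds; "joint_efforts": joint torques, N m; "position": TCP position; "tool_rot": TCP orientation; "ft_force": force on the tool from outside, world axes, zero at the start; "wrist_torque": the same for the moment, N m; "grip_width": finger opening in m.
Only numpy, scipy, OpenCV 4.12 (cv2) and the standard library are available. Lean on these libraries where they do the work, as an engineer would, in place of code of your own. Each camera call takes 0.05 s, during which the arm holds its last target.

## Task

The clear dust cover of the black screw tray stands open. Pick up the pole with the hook (blue grip), put its hook through the yellow ring eye on the cover's edge and swing the cover fully shut with it; then unhook the pole and lay it gently down flat on the bench top, clear of the tray. Leave the straight rod with the orange grip where it lies.

Things in the scene. Friction and masses are not known exactly. Their poses are not given: they have to be found in the camera images.
- pole: Hook pole: square alu bar 20 x 20 x 400 mm, 0.2 kg; blue grip 120 mm long at its middle, flat on the bench. Origin: middle of the bar's centre line (10 mm up as it lies), also its balance. x along the bar to the hook end, z up. Hook: level 8 mm steel wire from the bar's side at x=190, straight along -y to y=-56 mm, lip turned back to x=180. Hooked well: eye centre at x=186, y=-35, z=0 mm here.
- eye (a point): Centre of the yellow ring on the cover's front edge: hole 44 mm, wire 8 mm. x points to the hinge line, 200 mm away; y along the hinge line, through the ring: the hook enters along it, from the side nearer the robot, and can turn in it throughout. Cover's edge 35 mm off. Shut: 108 mm above the bench, in front of the fixed tray (260 wide, 170 deep, 105 mm high), which faces the robot's right (-y).
- cover (a joint): Angle of the clear cover (0.15 kg, 165 x 260 mm, hinged level along the tray's top back edge): 0 = shut, level on the tray; grows as it opens upward, 1.57 = upright; starts at 1.35 to 1.75. The hinge is stiff, the cover stays at any angle; 0.2 to 2 N at the eye moves it. A level pole pointing from the tray's front to the hinge has its hook along the hinge line, as needed to enter the ring.
- rod: Bystander to leave alone: straight push rod without a hook, the same 20 mm square bar, 400 mm long plus a 30 mm black rubber end, with an orange grip. Lies on the bench beside the pole, nearer to or farther from the robot. Origin: middle of the 400 mm bar's centre line; x along it to the rubber end.

How it is judged (in metres and radians):
On the way, in this order (a step that is already met when the one before it is completed fails the run):
1. the pole's hook is through the ring eye while the cover is still open (x of eye in the frame of pole between 0.16 and 0.22 m and y of eye in the frame of pole between -0.06 and -0.01 m and z of eye in the frame of pole between -0.026 and 0.026 m and value of joint cover above 1 rad), for 0.1 s.
2. the cover is swung shut with the hook still in the eye (x of eye in the frame of pole between 0.16 and 0.22 m and y of eye in the frame of pole between -0.06 and -0.01 m and z of eye in the frame of pole between -0.026 and 0.026 m and value of joint cover below 0.1 rad), for 0.1 s.
At the end, for the whole second after the job is handed in: The cover is shut (within 0.10 rad); the hook is out of the eye; the pole lies flat (within 5 degrees, its centre line under 18 mm above the bench top) and at rest on the bench; the orange rod is within 30 mm of where it lay (value of joint cover below 0.1 rad and height (world z) of pole below 0.018 m and angle between pole's own x axis and vertical between 1.48 and 1.66 rad and linear speed of pole below 0.02 m/s and not (x of eye in the frame of pole between 0.13 and 0.25 m and y of eye in the frame of pole between -0.09 and 0.03 m and z of eye in the frame of pole between -0.05 and 0.05 m) and distance of rod from where it was at the start of the episode below 0.03 m); the robot touches nothing.
It fails at once if the orange rod is pushed or carried more than 50 mm (distance of rod from where it was at the start of the episode above 0.05 m).
It fails at once if the pole is dropped or thrown down onto the bench (faster than 0.6 m/s within 50 mm of it) (linear speed of pole above 0.6 m/s and height (world z) of pole below 0.05 m).
It also fails if it takes over 58 s, if anything falls off the work surface, if the arm or the gripper's body presses on something with over 40 N, if the wrist force passes 120 N, or if a joint passes its speed limit or range.

## Working session

There is one attempt and no reset: what is moved stays moved. The work goes in short steps, Python scripts to look and compute and a tool call to move; the robot and the scene stay as the last step left them, time stands still between calls to the robot, and variables do not carry over. Pictures are saved under pics/ and viewed, and the job is handed in when it is done.

Besides the shell and the picture viewer there is one more tool, called as name(argument=value, ...) on one line, values as JSON. move_arm: Moves the arm, as the interface text tells. Its arguments: {"type":"object","properties":{"targets":{"type":"array"},"hand":{"type":"number"},"squeeze":{"type":"number"}},"required":["targets"]}

```bash
ls; mkdir -p pics
python3 - <<'E'
from rig import env,get_image
import cv2,numpy as np
s=env.observe();print(s)
for n in("scene","top"):
    d=get_image(n);cv2.imwrite(f"pics/{n}0.png",d["pixels"][...,::-1]);np.savez(f"{n}0.npz",**d)
    print(n,d["intrinsics"],d["R"],d["t"])
E
```

```text
pics
{'time_s': 0.0, 'q': array([-8.80239646e+01,  2.18395226e+01,  7.43851970e+01, -2.76285336e-04,
        8.38595352e+01, -1.23334827e+01]), 'qvel': array([ 0.01353796, -0.05807075,  0.03275678, -0.01176443,  0.04349533,
       -0.16130111]), 'joint_efforts': array([-8.19569450e-04, -4.48464561e+01, -2.31273526e+01, -2.31730237e-04,
        4.78333430e-03,  1.48577641e-05]), 'position': array([ 0.13594441, -0.53260066,  0.21772295]), 'tool_rot': array([[-9.68974566e-01, -5.54973672e-05,  2.47160447e-01],
       [-2.47160260e-01,  1.46948249e-03, -9.68973501e-01],
       [-3.09422471e-04, -9.99998919e-01, -1.43760790e-03]]), 'ft_force': array([-0.02214659,  0.48205631,  0.06190389]), 'wrist_torque': array([-0.03267778, -0.0132005 ,  0.03446474]), 'grip_width': 0.08545151627232178}
scene [[438.12548076   0.         261.08025238]
 [  0.         438.12548076 189.65951837]
 [  0.           0.           1.        ]] [[ 0.0919218   0.99576205  0.00288409]
 [ 0.66915315 -0.05962613 -0.74072855]
 [-0.73741741  0.070019   -0.67179826]] [-0.08157207 -0.28419399  1.54541955]
top [[426.58616606   0.         250.24853039]
 [  0.         426.58616606 194.57254995]
 [  0.           0.           1.        ]] [[ 0.0490735  -0.99879263  0.0022509 ]
 [-0.97878089 -0.04853891 -0.19907775]
 [ 0.19894664  0.0075663  -0.97998111]] [0.03034808 0.54626717 0.96719736]
```

View pics/scene0.png

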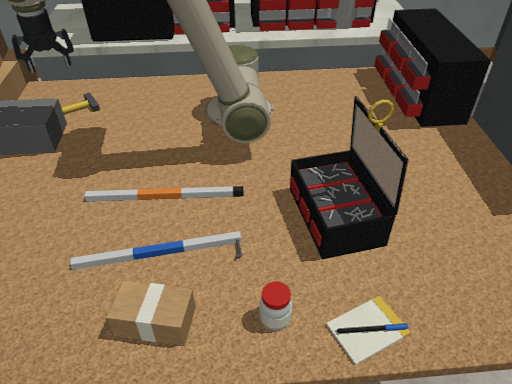

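View pics/top0.png

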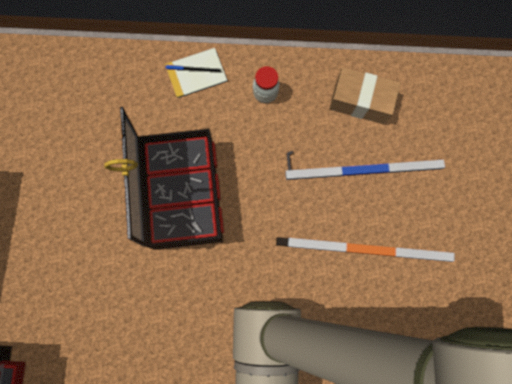

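The top view shows the pole at about (287,174)–(444,163), with the hook up at the left end (290,153). The rod is at row ~250 and the ring at (119,166). Next I'll measure them.

```bash
cat > h.py <<'E'
import numpy as np,cv2
def ld(n): return dict(np.load(n))
def ray(d,uv):
    uv=np.atleast_2d(uv).astype(float);K=d["intrinsics"]
    c=np.c_[(uv[:,0]-K[0,2])/K[0,0],(uv[:,1]-K[1,2])/K[1,1],np.ones(len(uv))]
    return -d["R"].T@d["t"],c@d["R"]
def plane(d,uv,z):
    o,r=ray(d,uv);return o+r*((z-o[2])/r[:,2])[:,None]
def pts(d,mask):
    v,u=np.nonzero(mask&(d["z_map"]>0));o,r=ray(d,np.c_[u,v]);return o+r*d["z_map"][v,u][:,None]
def two(d1,p1,d2,p2):
    o1,r1=ray(d1,p1);o2,r2=ray(d2,p2);r1=r1[0];r2=r2[0]
    s=np.linalg.lstsq(np.c_[r1,-r2],o2-o1,rcond=None)[0]
    a=o1+r1*s[0];b=o2+r2*s[1];return (a+b)/2,np.linalg.norm(a-b)
def hsv(d): return cv2.cvtColor(d["pixels"],cv2.COLOR_RGB2HSV)
E
python3 - <<'E'
from h import *
np.set_printoptions(precision=4,suppress=True)
T=ld("top0.npz");S=ld("scene0.npz")
cent={}
for n,d,box in(("top",T,(80,130,150,185)),("scene",S,(360,400,90,135))):
    H=hsv(d)
    for c,lo,hi in(("blue",(105,150,60),(125,255,255)),("orange",(5,190,150),(16,255,255)),("yellow",(20,120,90),(34,255,255))):
        m=cv2.inRange(H,lo,hi)>0
        if c=="yellow":
            b=np.zeros_like(m);b[box[2]:box[3],box[0]:box[1]]=1;m&=b
        k,l,st,ce=cv2.connectedComponentsWithStats(m.astype(np.uint8))
        i=1+np.argmax(st[1:,4]);m=l==i
        P=pts(d,m);cent[n,c]=ce[i]
        print(n,c,st[i],ce[i],"depth med",np.median(P,0),"min",np.percentile(P,5,axis=0),"max",np.percentile(P,95,axis=0))
        if c!="yellow":
            r=cv2.minAreaRect(plane(T if n=="top" else S,np.c_[np.nonzero(m)[::-1]],.02)[:,:2].astype(np.float32));print("  rect",r)
for c in("blue","orange","yellow"): print(c,two(T,cent["top",c],S,cent["scene",c]))
# pole ends by depth: height 12..28mm
Z=T["z_map"];v,u=np.indices(Z.shape);P=pts(T,Z>0)
m=(P[:,2]>.014)&(P[:,2]<.03)&(P[:,1]<.05)&(P[:,0]>.3)
print("bench z",np.median(P[np.abs(P[:,2])<.01,2]))
for d,n in((T,"top"),(S,"scene")):
    for (x0,x1,y0,y1) in([(280,450,145,185)] if n=="top" else [(65,250,228,272)]):
        H=hsv(d);m=np.zeros(Z.shape,bool);m[y0:y1,x0:x1]=1
        m&=((H[...,1]<70)&(H[...,2]>110))|(cv2.inRange(H,(105,150,60),(125,255,255))>0)
        q=plane(d,np.c_[np.nonzero(m)[::-1]],.02)[:,:2].astype(np.float32);print(n,"pole",m.sum(),cv2.minAreaRect(q));
big=cv2.resize(T["pixels"][90:260,90:300,::-1],None,fx=3.5,fy=3.5,interpolation=cv2.INTER_CUBIC);cv2.imwrite("pics/z1.png",big)
big=cv2.resize(S["pixels"][80:280,220:420,::-1],None,fx=3,fy=3,interpolation=cv2.INTER_CUBIC);cv2.imwrite("pics/z2.png",big)
E
```

```text
top blue [343 165  45  10 296] [365.1858 169.2534] depth med [ 0.6305 -0.2278  0.0192] min [ 0.6197 -0.2772  0.0164] max [ 0.6409 -0.1772  0.0224]
  rect ((0.6302608847618103, -0.22746378183364868), (0.017397547140717506, 0.11199295520782471), 7.47694730758667)
top orange [392 251   2   2   3] [392.6667 251.3333] depth med [ 0.4292 -0.2923  0.0197] min [ 0.4268 -0.2939  0.0194] max [ 0.4293 -0.2916  0.024 ]
  rect ((0.42812731862068176, -0.2926051616668701), (0.0024127899669110775, 0.0024054148234426975), 88.99830627441406)
top yellow [105 159  25  17 220] [119.6318 165.1818] depth med [0.5347 0.2944 0.3212] min [0.5283 0.2762 0.2766] max [0.5442 0.3129 0.3359]
scene blue [133 241  51  18 541] [157.6396 249.6728] depth med [ 0.6382 -0.226   0.0194] min [ 0.6244 -0.2776  0.0041] max [ 0.6477 -0.1724  0.0231]
  rect ((0.6401947140693665, -0.2240159660577774), (0.034028008580207825, 0.11630535125732422), 7.001301288604736)
scene orange [137 190   8   5  13] [139.6154 193.    ] depth med [ 0.4381 -0.2917  0.0213] min [ 0.4269 -0.2957  0.0192] max [ 0.4406 -0.2793  0.0233]
  rect ((0.4350917637348175, -0.2908913791179657), (0.02535337023437023, 0.012067441828548908), 45.382991790771484)
scene yellow [368  99  26  33 288] [380.8785 112.2951] depth med [0.5383 0.297  0.3041] min [0.0396 0.2692 0.0039] max [0.5447 0.4896 0.3358]
blue (array([ 0.6327, -0.2283,  0.0113]), np.float64(0.0030925139850291865))
orange (array([ 0.4288, -0.2929,  0.0154]), np.float64(0.00307218630810678))
yellow (array([0.5359, 0.2959, 0.3065]), np.float64(0.0013357953645098677))
bench z -0.0006175162709662896
top pole 1377 ((0.6310341954231262, -0.22673407196998596), (0.026230935007333755, 0.4028792679309845), 6.781022548675537)
scene pole 2006 ((0.6395241022109985, -0.2250116765499115), (0.03891569748520851, 0.4016472399234772), 7.001104354858398)
```

View pics/z1.png

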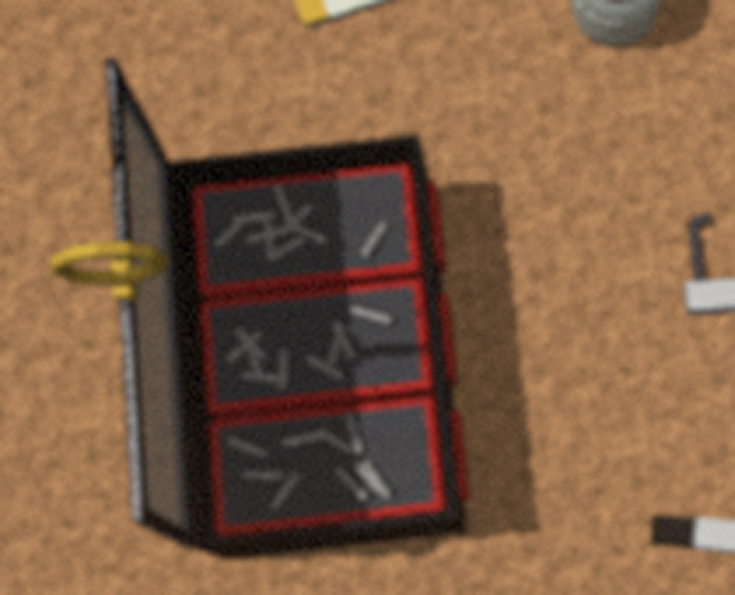

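View pics/z2.png

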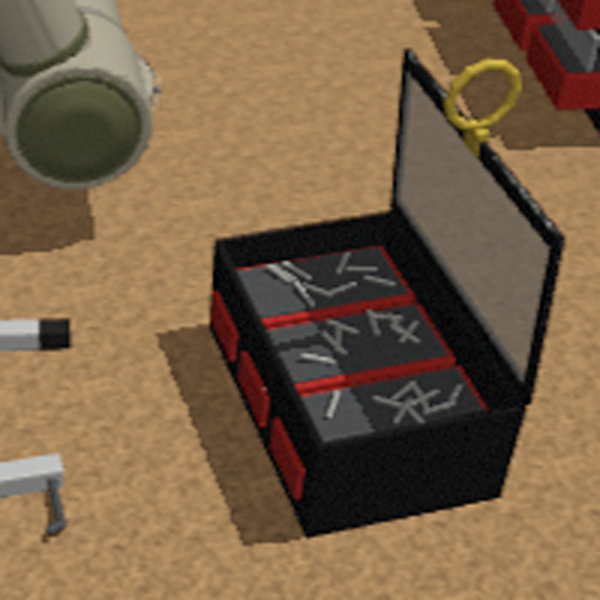

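Run:
```python
from h import *
np.set_printoptions(precision=4,suppress=True)
T=ld("top0.npz");S=ld("scene0.npz")
t=lambda x,y:(np.array([x,y])-1.25)/3.5+90
s=lambda x,y:(np.array([x,y])-1)/3+[220,80]
print("ring",two(T,t(108,264),S,s(483,93)))
print("stem base on cover edge",two(T,t(123,295),S,s(477,150)))
F=plane(T,[t(414,138),t(462,525)],.105);print("front rim top",F)
F2=plane(S,[s(308,533),s(218,330)],.0);print("front bottom",F2)
print("rim scene near-robot front",plane(S,[s(217,243),s(319,442)],.105))
print("cover top far",two(T,t(110,62),S,s(560,240)),"near",two(T,t(137,520),S,s(408,52)))
print("back far lower",plane(S,[s(528,405)],.105), plane(T,[t(168,163)],.105))
for d in(T,S):
  H=hsv(d);m=cv2.inRange(H,(20,120,90),(34,255,255))>0
  P=pts(d,m);P=P[(abs(P[:,0]-.535)<.04)&(abs(P[:,1]-.295)<.05)&(P[:,2]>.25)]
  R=P[P[:,2]>.285];print("ring pts",len(R),R.min(0),R.max(0),(np.percentile(R,2,axis=0)+np.percentile(R,98,axis=0))/2)
  c=np.cov(R.T);w,v=np.linalg.eigh(c);print("normal",v[:,0],w)
# hook
T2=t
print("bar end at hook side z=.02",plane(T,[t(686,283),t(688,312)],.02),"hook tip z=.014",plane(T,[t(711,220)],.014),plane(T,[t(693,222)],.014))
H=hsv(T);m=((H[...,1]<70)&(H[...,2]>110))|(cv2.inRange(H,(105,150,60),(125,255,255))>0)
m=m.astype(np.uint8);m[:155]=0;m[182:]=0;m[:,:283]=0;m[:,450:]=0
q=plane(T,np.c_[np.nonzero(m)[::-1]],.02)[:,:2].astype(np.float32);print(cv2.minAreaRect(q),cv2.fitLine(q,cv2.DIST_HUBER,0,.01,.01).ravel(), q[:,1].min(),q[:,1].max())
```

```text
ring (array([0.5354, 0.294 , 0.3102]), np.float64(0.00299352902185649))
stem base on cover edge (array([0.5319, 0.3007, 0.2574]), np.float64(0.0024632021628629465))
front rim top [[0.6858 0.1638 0.105 ]
 [0.4284 0.1155 0.105 ]]
front bottom [[ 0.6828  0.1668 -0.    ]
 [ 0.4363  0.13    0.    ]]
rim scene near-robot front [[0.4371 0.1236 0.105 ]
 [0.681  0.1652 0.105 ]]
cover top far (array([0.662 , 0.3177, 0.2714]), np.float64(0.0019193901303386275)) near (array([0.4077, 0.2765, 0.2709]), np.float64(0.0033042989816859376))
back far lower [[0.6571 0.3337 0.105 ]] [[0.66   0.3268 0.105 ]]
ring pts 189 [0.528  0.2659 0.285 ] [0.5433 0.3176 0.3373] [0.5356 0.2914 0.3111]
normal [ 0.9833  0.1821 -0.0025] [0.     0.0002 0.0004]
ring pts 225 [0.5282 0.2662 0.2851] [0.547  0.3226 0.3395] [0.5382 0.2946 0.3121]
normal [0.9861 0.1662 0.0013] [0.     0.0003 0.0004]
bar end at hook side z=.02 [[ 0.6171 -0.0281  0.02  ]
 [ 0.5958 -0.0303  0.02  ]] hook tip z=.014 [[ 0.6669 -0.0452  0.014 ]] [[ 0.6648 -0.0322  0.014 ]]
((0.6310341954231262, -0.22673407196998596), (0.026230935007333755, 0.4028792679309845), 6.781022548675537) [ 0.1209 -0.9927  0.6311 -0.2257] -0.42625776 -0.026579875
```

```bash
cat >> h.py <<'E'
from scipy.spatial.transform import Rotation as Ro, Slerp
def Rd(yawz):  # tool down, jaw axis z at yaw (deg)
    a=np.radians(yawz);z=np.array([np.cos(a),np.sin(a),0]);y=np.array([0,0,-1.]);return np.c_[np.cross(y,z),y,z]
def plan(p,R,p1,R1,n):
    s=Slerp([0,1],Ro.from_matrix([R,R1]));Pc=np.array(p);Rc=np.array(R);rows=[]
    for k in range(1,n+1):
        pk=np.array(p)+(np.array(p1)-p)*k/n;Rk=s(k/n).as_matrix()
        d=np.round(1000*Rc.T@(pk-Pc),1);w=np.round(Ro.from_matrix(Rc.T@Rk).as_rotvec(),3)
        rows.append(list(d)+list(w));Pc=Pc+Rc@d/1000;Rc=Rc@Ro.from_rotvec(w).as_matrix()
    for r in rows: print(", ".join(f"{x:g}" for x in r))
    return Pc,Rc
E
python3 - <<'E'
from h import *
from rig import env
s=env.observe()
print(plan(s["position"],s["tool_rot"],[.628,-.207,.13],Rd(6.9),10))
E
```

```text
-55.7, 8.8, -19.4, 0, -0.144, -0
-58, 8.8, -11.2, 0, -0.144, -0
-58.9, 8.8, -2.7, 0, -0.144, -0
-58.7, 8.9, 5.7, 0, -0.145, -0
-57.3, 8.8, 14.2, 0, -0.144, -0.001
-54.7, 8.7, 22.2, 0, -0.144, 0
-50.9, 8.8, 29.8, 0, -0.144, 0
-46.1, 8.7, 36.9, 0.001, -0.144, -0
-40.3, 8.8, 43, -0, -0.144, -0
-33.7, 8.8, 48.4, -0, -0.144, -0
(array([ 0.62796483, -0.20701815,  0.13004351]), array([[ 1.19712654e-01,  2.65552567e-04,  9.92808547e-01],
       [-9.92808560e-01,  2.41028528e-04,  1.19712591e-01],
       [-2.07505197e-04, -9.99999936e-01,  2.92497026e-04]]))
```

move_arm(targets=[-55.7, 8.8, -19.4, 0, -0.144, 0, -58, 8.8, -11.2, 0, -0.144, 0, -58.9, 8.8, -2.7, 0, -0.144, 0, -58.7, 8.9, 5.7, 0, -0.145, 0, -57.3, 8.8, 14.2, 0, -0.144, 0], hand=1)

```text
time_s: 0.72
position: [0.3834, -0.3688, 0.1738]
tool_rot: [[-0.561, -0.0, 0.828], [-0.828, 0.0, -0.561], [-0.0, -1.0, -0.0]]
ft_force: [0.1, -0.5, -0.2]
grip_width: 0.0855
```

move_arm(targets=[-54.7, 8.7, 22.2, 0, -0.144, 0, -50.9, 8.8, 29.8, 0, -0.144, 0, -46.1, 8.7, 36.9, 0, -0.144, 0, -40.3, 8.8, 43, 0, -0.144, 0, -33.7, 8.8, 48.4, 0, -0.144, 0])

```text
time_s: 1.35
position: [0.6294, -0.206, 0.1298]
tool_rot: [[0.125, -0.001, 0.992], [-0.992, 0.0, 0.125], [-0.0, -1.0, -0.001]]
ft_force: [0.2, -0.6, 0.2]
grip_width: 0.0853
```

move_arm(targets=[0, 0, 0, 0, 0, 0, 0, 0, 0, 0, 0, 0, 0, 0, 0, 0, 0, 0, 0, 0, 0, 0, 0, 0, 0, 0, 0, 0, 0, 0], hand=0.2)

```text
time_s: 1.98
position: [0.6277, -0.2079, 0.1307]
tool_rot: [[0.119, 0.0, 0.993], [-0.993, -0.0, 0.119], [0.0, -1.0, 0.0]]
ft_force: [-0.2, -0.4, -0.8]
grip_width: 0.0509
```

Run:
```python
from h import *
np.set_printoptions(precision=4,suppress=True)
from rig import env,get_image
s=env.observe();print(s["time_s"],s["position"],s["tool_rot"],s["q"],s["grip_width"],s["ft_force"])
d=get_image("wrist");np.savez("w1.npz",**d);cv2.imwrite("pics/w1.png",d["pixels"][...,::-1])
M=d["mount"];K=d["intrinsics"]
m=cv2.inRange(hsv(d),(105,150,60),(125,255,255))>0
v,u=np.nonzero(m)
c=np.c_[(u-K[0,2])/K[0,0],(v-K[1,2])/K[1,1],np.ones(len(u))]
R=s["tool_rot"]@M[:3,:3];o=s["position"]+s["tool_rot"]@M[:3,3]
r=c@R.T;P=(o+r*((.02-o[2])/r[:,2])[:,None])[:,:2].astype(np.float32)
print(len(u),cv2.minAreaRect(P),o,M)
z=d["z_map"][v,u];print("h",np.median((o+r*z[:,None])[:,2]))
```

```text
1.975 [ 0.6277 -0.2079  0.1307] [[ 0.1187  0.0003  0.9929]
 [-0.9929 -0.0002  0.1187]
 [ 0.0002 -1.      0.0003]] [-28.5627  36.7597  62.6833  -0.0009  80.5365 -35.3771] 0.05093351609788338 [-0.2075 -0.4364 -0.8103]
2888 ((0.6329537630081177, -0.2277199774980545), (0.019070200622081757, 0.11747850477695465), 7.089245319366455) [ 0.6198 -0.1354  0.2862] [[-0.0004  0.958   0.2866 -0.0729]
 [ 0.0003 -0.2866  0.958  -0.1555]
 [ 1.      0.0005 -0.0001  0.0008]
 [ 0.      0.      0.      1.    ]]
h 0.01991076969667288
```

View pics/w1.png

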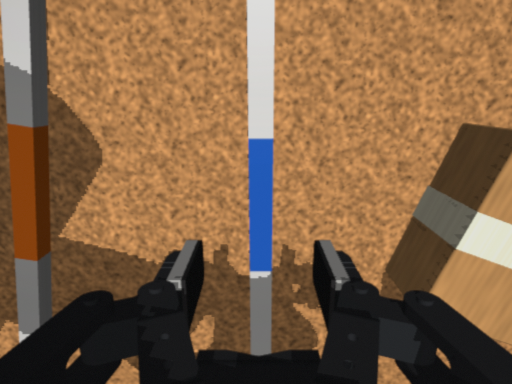

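move_arm(targets=[0, 35, 3, 0, 0, 0, 0, 35, 0, 0, 0, 0, 0, 30, 0, 0, 0, 0, 0, 14, 0, 0, 0, 0, 0, 4, 0, 0, 0, 0])

```text
time_s: 2.65
position: [0.631, -0.2071, 0.0123]
tool_rot: [[0.12, -0.0, 0.993], [-0.993, 0.0, 0.12], [-0.0, -1.0, -0.0]]
ft_force: [0.2, -0.4, -0.2]
grip_width: 0.0513
```

move_arm(targets=[0, 0, 0, 0, 0, 0, 0, 0, 0, 0, 0, 0, 0, 0, 0, 0, 0, 0, 0, 0, 0, 0, 0, 0, 0, 0, 0, 0, 0, 0], hand=-1, squeeze=90)

```text
time_s: 3.28
position: [0.631, -0.207, 0.0125]
tool_rot: [[0.12, 0.0, 0.993], [-0.993, -0.0, 0.12], [0.0, -1.0, 0.0]]
ft_force: [0.2, 0.5, 0.3]
grip_width: -0.0003
```

move_arm(targets=[0, 0, 0, 0, 0, 0, 0, 0, 0, 0, 0, 0, 0, -10, 0, 0, 0, 0, 0, -20, 0, 0, 0, 0, 0, -20, 0, 0, 0, 0])

```text
time_s: 3.9
position: [0.6311, -0.207, 0.0637]
tool_rot: [[0.12, 0.0, 0.993], [-0.993, -0.0, 0.12], [0.0, -1.0, 0.0]]
ft_force: [0.4, 1.0, 1.3]
grip_width: -0.0003
```

```bash
cat > look.py <<'E'
import sys
from h import *
np.set_printoptions(precision=4,suppress=True)
from rig import env,get_image
s=env.observe();print(s["time_s"],s["position"],s["grip_width"],s["ft_force"]);k=sys.argv[1]
for n in sys.argv[2:]:
    d=get_image(n);np.savez(f"{n}{k}.npz",**d,pos=s["position"],rot=s["tool_rot"]);cv2.imwrite(f"pics/{n}{k}.png",d["pixels"][...,::-1])
E
python3 look.py 2 wrist scene
```

```text
3.9 [ 0.6311 -0.207   0.0637] -0.00033468338321182426 [0.3509 1.0099 1.2572]
```

View pics/wrist2.png

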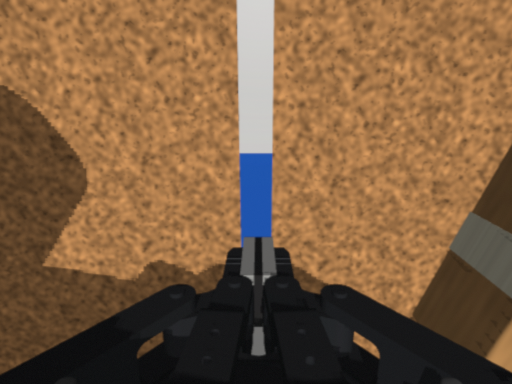

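View pics/scene2.png

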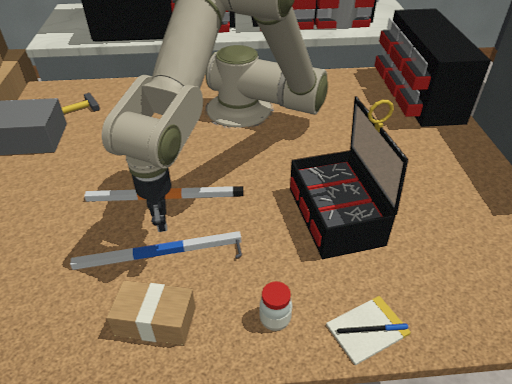

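Run:
```python
from h import *
np.set_printoptions(precision=4,suppress=True)
d=ld("scene2.npz")
o,r=ray(d,[[160,229],[158,222],[163,226]]);
for (u,v),rr in zip([[160,229],[158,222],[163,226]],r): print(u,v,o+rr*d["z_map"][v,u])
# lowest dark points near gripper
H=hsv(d);m=np.zeros(H.shape[:2],bool);m[190:240,140:185]=1;m&=H[...,2]<70
P=pts(d,m);P=P[(abs(P[:,0]-.63)<.06)&(abs(P[:,1]+.207)<.06)];print(len(P),np.percentile(P,[1,50,99],axis=0))
w=ld("wrist2.npz");M=w["mount"];K=w["intrinsics"];Z=w["z_map"]
def W(u,v):
    c=np.array([(u-K[0,2])/K[0,0],(v-K[1,2])/K[1,1],1])*Z[v,u];return w["pos"]+w["rot"]@(M[:3,:3]@c+M[:3,3])
for uv in[(255,190),(255,230),(247,245),(268,245),(247,265),(268,265),(257,340)]: print(uv,W(*uv), w["rot"].T@(W(*uv)-w["pos"]))
m=cv2.inRange(hsv(d),(105,150,60),(125,255,255))>0
print(cv2.minAreaRect(plane(d,np.c_[np.nonzero(m)[::-1]],.02)[:,:2].astype(np.float32)))
```

```text
160 229 [ 0.6445 -0.2076  0.095 ]
158 222 [ 0.6927 -0.1971  0.1675]
163 226 [ 0.6441 -0.1997  0.1037]
559 [[ 0.6384 -0.2263  0.0916]
 [ 0.6656 -0.1988  0.1992]
 [ 0.6886 -0.1757  0.2355]]
(255, 190) [ 0.6282 -0.1914  0.0205] [-0.0159  0.0432 -0.001 ]
(255, 230) [ 0.6314 -0.2182  0.0206] [ 0.0112  0.0431 -0.0011]
(247, 245) [ 0.6259 -0.1969  0.0888] [-0.0107 -0.0251 -0.0039]
(268, 245) [ 0.6349 -0.1954  0.0895] [-0.011  -0.0258  0.0052]
(247, 265) [ 0.6264 -0.1966  0.1067] [-0.0109 -0.043  -0.0033]
(268, 265) [ 0.6343 -0.195   0.1078] [-0.0115 -0.0441  0.0046]
(257, 340) [ 0.6429 -0.3031  0.0214] [0.0968 0.0424 0.0002]
((0.7440897822380066, 0.014965087175369263), (0.638947069644928, 0.08236251026391983), 66.38294982910156)
```

```bash
python3 - <<'E'
from h import *
np.set_printoptions(precision=4,suppress=True)
for f in("wrist2.npz","w1.npz"):
  w=ld(f);M=w["mount"];K=w["intrinsics"];Z=w["z_map"]
  def L(u,v):
    c=np.array([(u-K[0,2])/K[0,0],(v-K[1,2])/K[1,1],1])*Z[v,u];return M[:3,:3]@c+M[:3,3]
  cols=(245,250,257,264,270,285) if f=="wrist2.npz" else (190,195,200,320,325,330)
  for u in cols:
    for v in range(230,262,3): print(u,v,L(u,v))
E
python3 - <<'E'
import cv2
a=cv2.imread("pics/scene2.png")[150:270,60:260];cv2.imwrite("pics/z3.png",cv2.resize(a,None,fx=4,fy=4,interpolation=cv2.INTER_CUBIC))
E
```

```text
245 230 [ 0.0112  0.0431 -0.0076]
245 233 [ 0.0134  0.0434 -0.0076]
245 236 [ 0.0155  0.0434 -0.0077]
245 239 [-0.0105 -0.0185 -0.005 ]
245 242 [-0.0111 -0.0229 -0.0049]
245 245 [-0.0108 -0.0254 -0.0048]
245 248 [-0.0105 -0.0277 -0.0047]
245 251 [-0.0113 -0.0321 -0.0045]
245 254 [-0.0117 -0.0354 -0.0044]
245 257 [-0.0112 -0.0371 -0.0043]
245 260 [-0.0107 -0.0386 -0.0043]
250 230 [ 0.0119  0.0448 -0.0044]
250 233 [ 0.0135  0.0437 -0.0044]
250 236 [ 0.0158  0.044  -0.0044]
250 239 [-0.0111 -0.0197 -0.0027]
250 242 [-0.0113 -0.0234 -0.0027]
250 245 [-0.0111 -0.0259 -0.0026]
250 248 [-0.0111 -0.0289 -0.0025]
250 251 [-0.0112 -0.0318 -0.0025]
250 254 [-0.0105 -0.0332 -0.0024]
250 257 [-0.0108 -0.0363 -0.0024]
250 260 [-0.0111 -0.0395 -0.0023]
257 230 [0.0116 0.0441 0.0002]
257 233 [0.0135 0.0437 0.0002]
257 236 [0.0159 0.0442 0.0002]
257 239 [-0.0112 -0.0199  0.0004]
257 242 [-0.0108 -0.0222  0.0004]
257 245 [-0.0113 -0.0263  0.0004]
257 248 [-0.0113 -0.0293  0.0004]
257 251 [-0.0109 -0.0313  0.0004]
257 254 [-0.0113 -0.0347  0.0004]
257 257 [-0.011  -0.0367  0.0004]
257 260 [-0.0117 -0.0
[... 2603 characters left out ...]
0.0636]
325 233 [0.0512 0.1305 0.0639]
325 236 [0.0544 0.1309 0.0642]
325 239 [0.0574 0.1308 0.0643]
325 242 [-0.0112 -0.0231  0.0303]
325 245 [-0.0113 -0.0263  0.0296]
325 248 [-0.0115 -0.0297  0.029 ]
325 251 [-0.0114 -0.0322  0.0285]
325 254 [-0.0112 -0.0346  0.028 ]
325 257 [-0.0112 -0.0371  0.0275]
325 260 [-0.0115 -0.0401  0.0269]
330 230 [0.0486 0.1316 0.0687]
330 233 [0.0514 0.1309 0.0687]
330 236 [0.0542 0.1305 0.0688]
330 239 [0.0576 0.1311 0.0692]
330 242 [-0.0106 -0.0219  0.0328]
330 245 [-0.011  -0.0257  0.0319]
330 248 [-0.0111 -0.0288  0.0313]
330 251 [-0.0114 -0.0322  0.0306]
330 254 [-0.0114 -0.0348  0.03  ]
330 257 [-0.0109 -0.0365  0.0297]
330 260 [-0.0112 -0.0396  0.029 ]
```

View pics/z3.png

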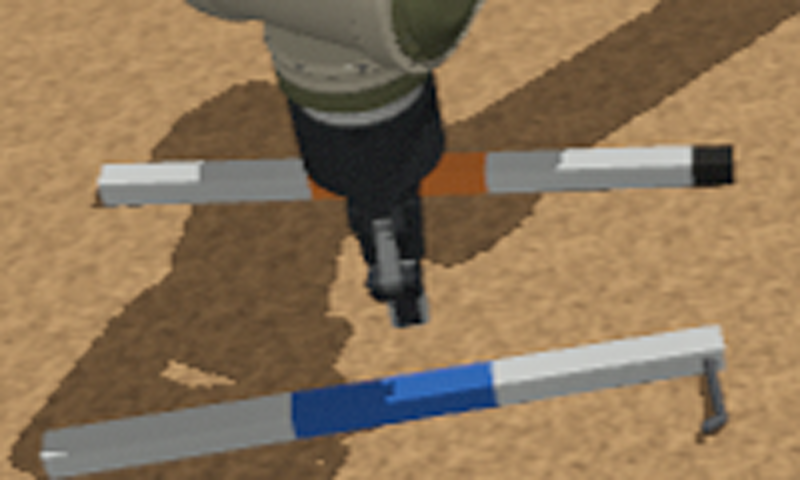

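The fingers shut above the bar. Wrist depth puts the real fingertips about 19–21 mm *behind* the reported TCP, not 8 mm ahead of it. The scene view agrees, with the lowest finger point at z≈0.09 when the TCP is at 0.064. The pole hasn't moved. I'll correct by about 28 mm.

move_arm(targets=[0, 0, 0, 0, 0, 0, 0, 0, 0, 0, 0, 0, 0, 0, 0, 0, 0, 0, 0, 15, 0, 0, 0, 0, 0, 20, 0, 0, 0, 0], hand=0.2)

```text
time_s: 4.62
position: [0.6309, -0.2069, 0.0262]
tool_rot: [[0.12, -0.0, 0.993], [-0.993, 0.0, 0.12], [-0.0, -1.0, -0.0]]
ft_force: [-0.2, 0.4, -0.2]
grip_width: 0.0514
```

move_arm(targets=[0, 15, 0, 0, 0, 0, 0, 12, 0, 0, 0, 0, 0, 8, 0, 0, 0, 0, 0, 5, 0, 0, 0, 0, 0, 0, 0, 0, 0, 0])

```text
time_s: 5.25
position: [0.631, -0.207, -0.0126]
tool_rot: [[0.12, -0.0, 0.993], [-0.993, 0.0, 0.12], [-0.0, -1.0, -0.0]]
ft_force: [0.4, -0.8, -0.0]
grip_width: 0.0511
```

```bash
python3 look.py 3 scene wrist
python3 - <<'E'
import cv2
a=cv2.imread("pics/scene3.png")[150:270,60:260];b=cv2.resize(a,None,fx=3,fy=3,interpolation=cv2.INTER_CUBIC)
cv2.imwrite("pics/z4.png",b)
E
```

```text
5.25 [ 0.631  -0.207  -0.0126] 0.05105576874482571 [ 0.4409 -0.798  -0.019 ]
```

View pics/z4.png

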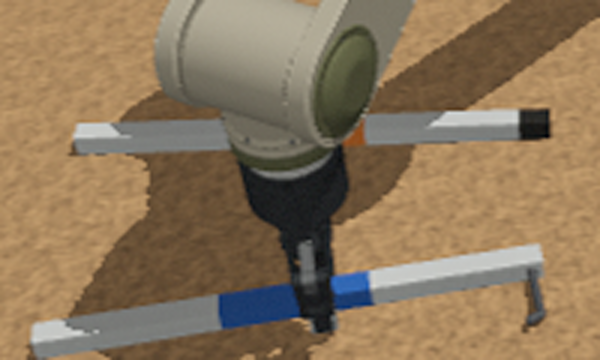

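View pics/wrist3.png

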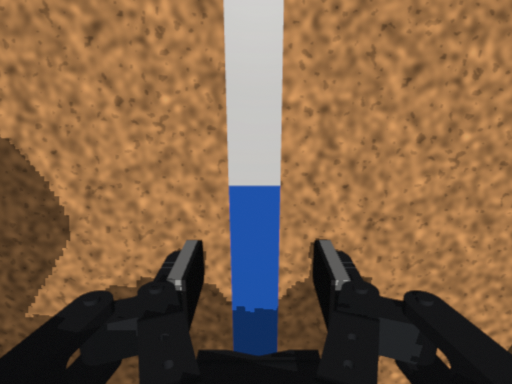

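move_arm(targets=[0, 3, 0, 0, 0, 0, 0, 0, 0, 0, 0, 0, 0, 0, 0, 0, 0, 0, 0, 0, 0, 0, 0, 0, 0, 0, 0, 0, 0, 0], hand=-1, squeeze=90)

```text
time_s: 5.98
position: [0.6321, -0.208, -0.0125]
tool_rot: [[0.12, 0.004, 0.993], [-0.993, -0.003, 0.12], [0.003, -1.0, 0.003]]
ft_force: [-4.1, -0.2, 17.7]
grip_width: 0.0182
```

move_arm(targets=[0, 0, 0, 0, 0, 0, 0, -5, 0, 0, 0, 0, 0, -15, 0, 0, 0, 0, 0, -20, 0, 0, 0, 0, 0, -20, 0, 0, 0, 0])

```text
time_s: 6.6
position: [0.631, -0.2069, 0.0455]
tool_rot: [[0.12, -0.0, 0.993], [-0.993, 0.0, 0.12], [-0.0, -1.0, -0.0]]
ft_force: [0.3, 0.9, -1.6]
grip_width: 0.0182
```

```bash
python3 look.py 4 scene wrist top
python3 - <<'E'
import cv2
a=cv2.imread("pics/scene4.png")[150:270,60:260];b=cv2.resize(a,None,fx=3,fy=3,interpolation=cv2.INTER_CUBIC)
cv2.imwrite("pics/z5.png",b)
E
```

```text
6.6 [ 0.631  -0.2069  0.0455] 0.018206776772307778 [ 0.3477  0.9294 -1.5591]
```

View pics/z5.png

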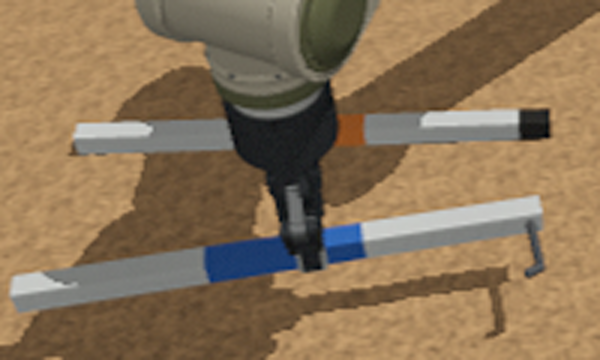

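View pics/wrist4.png

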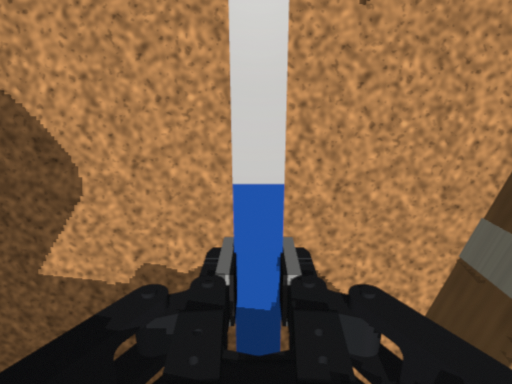

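```bash
cat > bar.py <<'E'
import sys
from h import *
np.set_printoptions(precision=4,suppress=True)
w=ld(f"wrist{sys.argv[1]}.npz");M=w["mount"];K=w["intrinsics"];Z=w["z_map"];H=hsv(w)
b=cv2.inRange(H,(105,150,60),(125,255,255))>0
wh=(H[...,1]<40)&(H[...,2]>120);
v,u=np.indices(Z.shape);m=(b|wh)&(abs(u-258)<45)&(v<230)&(Z<.3)&(Z>0)
def L(mm):
    vv,uu=np.nonzero(mm);c=np.c_[(uu-K[0,2])/K[0,0],(vv-K[1,2])/K[1,1],np.ones(len(uu))]*Z[vv,uu][:,None];return c@M[:3,:3].T+M[:3,3]
P=L(m);print(len(P))
A=np.c_[P[:,0],np.ones(len(P))];k=np.linalg.lstsq(A,P[:,1],rcond=None)[0];print("top surf y = %.4f*x + %.4f  (bar centre y %.4f)"%(k[0],k[1],k[1]+.01))
kz=np.linalg.lstsq(A,P[:,2],rcond=None)[0];print("z = %.4f*x+%.4f"%tuple(kz), P.min(0),P.max(0))
# blue boundary (pole x=+60): row of transition
Q=L(m&b);print("blue front end tool x",np.percentile(Q[:,0],[0.5,1,2]), "-> pole x at TCP", 0.06+Q[:,0].min())
E
python3 bar.py 4
python3 - <<'E'
from h import *
T=ld("top4.npz");cv2.imwrite("pics/z6.png",cv2.resize(T["pixels"][130:200,260:460,::-1],None,fx=4,fy=4))
E
```

```text
12432
top surf y = 0.0007*x + -0.0325  (bar centre y -0.0225)
z = -0.0011*x+0.0008 [-0.1198 -0.035  -0.0093] [-0.0184  0.0501  0.0175]
blue front end tool x [-0.0397 -0.0396 -0.0395] -> pole x at TCP 0.019966275697053233
```

View pics/z6.png

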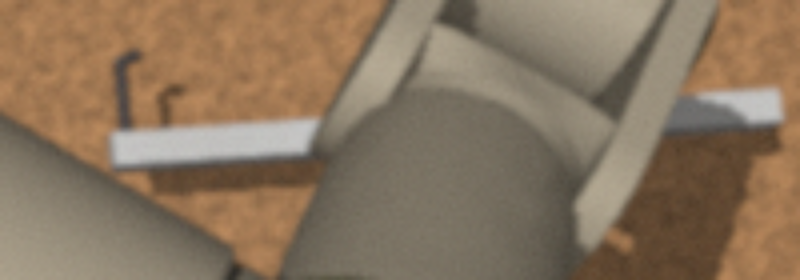

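Run:
```python
from h import *
from rig import env
s=env.observe()
p,R=plan(s["position"],s["tool_rot"],[.57,-.15,.25],Rd(6.9),5);print()
print(plan(p,R,[.4565,.1104,.2885],Rd(10),10))
```

```text
-12.8, -40.9, -10.8, -0, -0, 0
-12.7, -41, -10.7, -0.001, -0, 0
-12.8, -40.9, -10.8, -0, -0, 0.001
-12.8, -40.9, -10.8, -0, -0, -0
-12.8, -40.9, -10.8, -0.001, -0, 0

-27.2, -3.9, -8.2, 0, -0.005, 0
-27.3, -3.8, -8, 0, -0.006, 0
-27.3, -3.9, -7.8, 0, -0.005, 0
-27.3, -3.8, -7.7, 0, -0.006, 0
-27.4, -3.9, -7.6, 0, -0.005, 0
-27.4, -3.8, -7.4, 0, -0.006, 0
-27.5, -3.9, -7.2, 0, -0.005, 0
-27.5, -3.8, -7.2, 0, -0.006, 0
-27.5, -3.9, -6.9, 0, -0.005, 0
-27.6, -3.8, -6.8, 0, -0.006, 0
(array([0.4565149 , 0.11037941, 0.28845763]), array([[ 1.74136960e-01, -2.50283877e-04,  9.84721411e-01],
       [-9.84721435e-01, -1.63699209e-04,  1.74136923e-01],
       [ 1.17614452e-04, -9.99999955e-01, -2.74965981e-04]]))
```

move_arm(targets=[-12.8, -40.9, -10.8, 0, 0, 0, -12.8, -40.9, -10.8, 0, 0, 0, -12.8, -40.9, -10.8, 0, 0, 0, -12.8, -40.9, -10.8, 0, 0, 0, -12.8, -40.9, -10.8, 0, 0, 0])

```text
time_s: 7.38
position: [0.569, -0.1493, 0.2492]
tool_rot: [[0.12, -0.002, 0.993], [-0.993, 0.001, 0.12], [-0.001, -1.0, -0.002]]
ft_force: [0.1, -0.8, -1.5]
grip_width: 0.0183
```

move_arm(targets=[-27.2, -3.9, -8.2, 0, -0.005, 0, -27.3, -3.8, -8, 0, -0.006, 0, -27.3, -3.9, -7.8, 0, -0.005, 0, -27.3, -3.8, -7.7, 0, -0.006, 0, -27.4, -3.9, -7.6, 0, -0.005, 0])

```text
time_s: 8.0
position: [0.5122, -0.0188, 0.2674]
tool_rot: [[0.147, -0.002, 0.989], [-0.989, 0.001, 0.147], [-0.001, -1.0, -0.002]]
ft_force: [0.4, -0.2, -1.7]
grip_width: 0.0182
```

move_arm(targets=[-27.4, -3.8, -7.4, 0, -0.006, 0, -27.5, -3.9, -7.2, 0, -0.005, 0, -27.5, -3.8, -7.2, 0, -0.006, 0, -27.5, -3.9, -6.9, 0, -0.005, 0, -27.6, -3.8, -6.8, 0, -0.006, 0])

```text
time_s: 8.62
position: [0.4555, 0.1113, 0.2867]
tool_rot: [[0.174, -0.002, 0.985], [-0.985, 0.0, 0.174], [-0.0, -1.0, -0.002]]
ft_force: [0.4, -0.1, 0.0]
grip_width: 0.0183
```

```bash
python3 look.py 5 scene wrist top; python3 bar.py 5;  python3 - <<'E'
from h import *
T=ld("top5.npz");a=T["pixels"][90:250,90:300,::-1];cv2.imwrite("pics/z7.png",cv2.resize(a,None,fx=3.5,fy=3.5,interpolation=cv2.INTER_CUBIC))
T=ld("scene5.npz");a=T["pixels"][80:230,250:430,::-1];cv2.imwrite("pics/z8.png",cv2.resize(a,None,fx=4,fy=4,interpolation=cv2.INTER_CUBIC))
E
```

```text
8.625 [0.4555 0.1113 0.2867] 0.01827890773209034 [ 0.3917 -0.1295  0.0002]
12428
top surf y = 0.0035*x + -0.0325  (bar centre y -0.0225)
z = -0.0008*x+0.0008 [-0.1036 -0.0354 -0.0093] [-0.0207 -0.0304  0.0108]
blue front end tool x [-0.0398 -0.0397 -0.0395] -> pole x at TCP 0.01999724768860968
```

View pics/z7.png

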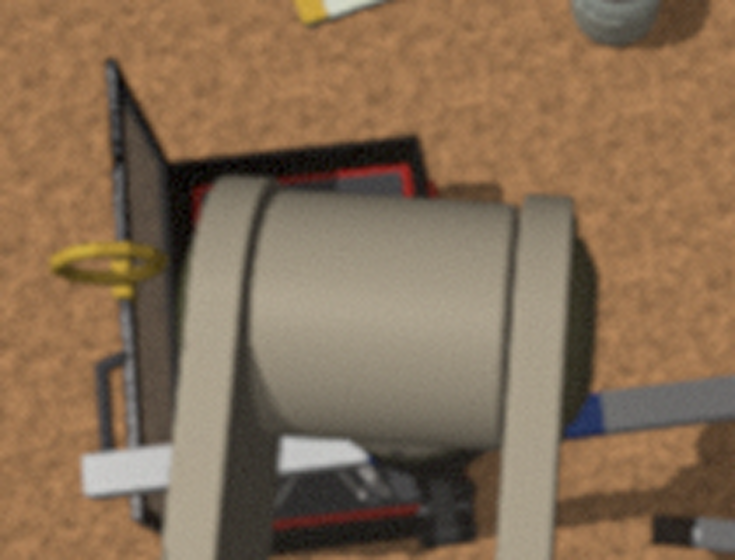

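View pics/z8.png

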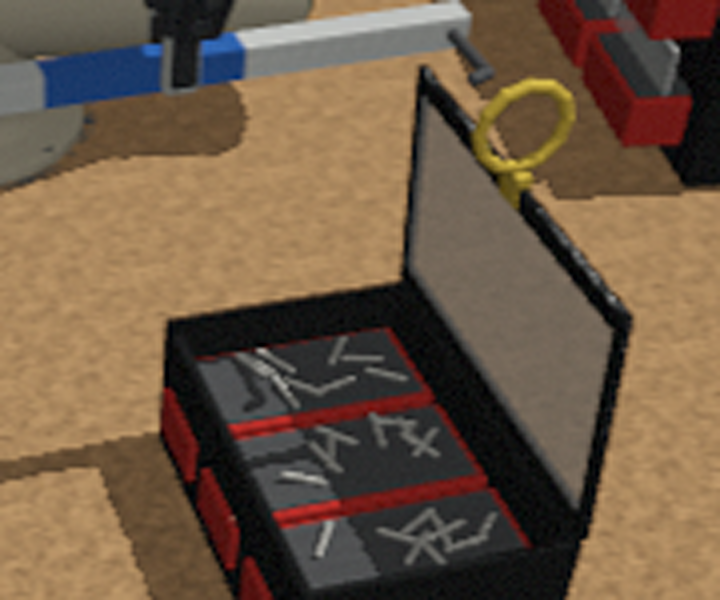

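View pics/wrist5.png

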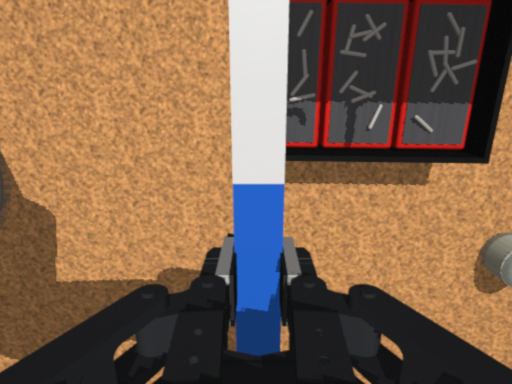

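```bash
cat > proj.py <<'E'
import sys
from h import *
np.set_printoptions(precision=4,suppress=True)
from rig import env
k=sys.argv[1]
w=ld(f"wrist{k}.npz")
def P(x,y,z): return w["pos"]+w["rot"]@np.array([-(x-.02),-.0225-z,-y+.0005])
for n in("top","scene"):
    d=ld(f"{n}{k}.npz").copy();a=cv2.resize(d["pixels"][...,::-1],None,fx=4,fy=4,interpolation=cv2.INTER_CUBIC)
    for X,c in((P(.19,-.056,0),(0,0,255)),(P(.18,-.056,0),(0,0,255)),(P(.19,-.01,0),(255,0,255)),(P(.2,.01,.01),(0,255,0)),(P(.186,-.035,0),(255,255,0)),(np.array(eval(sys.argv[2])),(255,0,0))):
        q=d["R"]@X+d["t"];uv=d["intrinsics"]@q;uv=uv[:2]/uv[2];cv2.circle(a,tuple(int(round(t)) for t in (uv*4+1.5)),3,c,-1)
        if n=="top":print(X)
    box=[int(t) for t in sys.argv[3 if n=="top" else 4].split(",")]
    cv2.imwrite(f"pics/p_{n}{k}.png",a[box[1]*4:box[3]*4,box[0]*4:box[2]*4])
E
python3 proj.py 5 "[.536,.293,.311]" 90,130,180,250 340,70,430,150
python3 -c "
import cv2,numpy as np
a=cv2.imread('pics/p_top5.png');b=cv2.imread('pics/p_scene5.png')
h=max(a.shape[0],b.shape[0]);f=lambda i:cv2.copyMakeBorder(i,0,h-i.shape[0],0,0,0)
cv2.imwrite('pics/pp5.png',np.hstack([f(a),f(b)]))"
```

```text
[0.4816 0.2885 0.3092]
[0.4833 0.2787 0.3092]
[0.4363 0.2805 0.3092]
[0.4149 0.2869 0.3193]
[0.4616 0.2809 0.3092]
[0.536 0.293 0.311]
```

View pics/pp5.png

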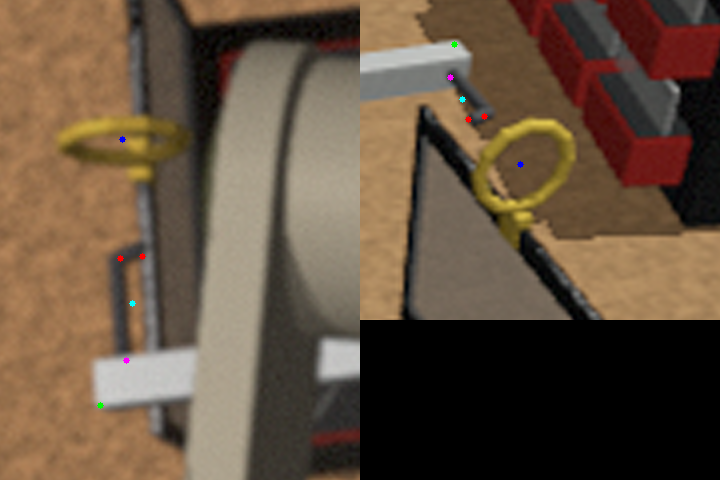

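The predicted hook points land within about 3 mm of the imaged hook in both views, and the ring centre marker sits on the ring. Inserting now.

move_arm(targets=[0, -2, 15, 0, 0, 0, 0, 0, 15, 0, 0, 0, 0, 0, 15, 0, 0, 0, 0, 0, 15, 0, 0, 0, 0, 0, 14, 0, 0, 0])

```text
time_s: 9.4
position: [0.5299, 0.1225, 0.2884]
tool_rot: [[0.173, -0.002, 0.985], [-0.985, -0.0, 0.173], [-0.0, -1.0, -0.002]]
ft_force: [0.8, 0.4, -1.2]
grip_width: 0.0181
```

```bash
python3 look.py 6 scene wrist top;python3 proj.py 6 "[.536,.293,.311]" 90,130,180,250 340,70,430,150
python3 -c "
import cv2,numpy as np
a=cv2.imread('pics/p_top6.png');b=cv2.imread('pics/p_scene6.png')
h=max(a.shape[0],b.shape[0]);f=lambda i:cv2.copyMakeBorder(i,0,h-i.shape[0],0,0,0)
cv2.imwrite('pics/pp6.png',np.hstack([f(a),f(b)]))"
```

```text
9.4 [0.5299 0.1225 0.2884] 0.018137813930356055 [ 0.7693  0.4361 -1.1854]
[0.5562 0.2997 0.3108]
[0.5579 0.2898 0.3108]
[0.5109 0.2917 0.3109]
[0.4895 0.2981 0.3209]
[0.5362 0.2921 0.3109]
[0.536 0.293 0.311]
```

View pics/pp6.png

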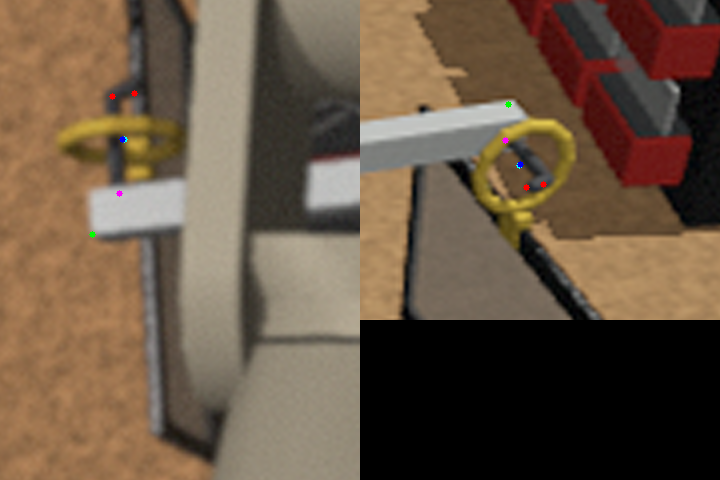

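Run:
```python
import numpy as np
hf,hz=.213,.109
f0,z0=.5299*-.1736+.1225*.9848,.2884
pf,pz=f0,z0
for i,th in enumerate(np.r_[84,np.linspace(80,0,19)]):
    t=np.radians(th);L=.018
    wf=hf-.2*np.cos(t)-L*np.sin(t);wz=hz+.2*np.sin(t)-L*np.cos(t)
    F,Z=wf-.172,wz-.0225
    if i%5==0:print()
    print(f"{th:.0f}: {-(F-pf)*1e3:.1f}, {-(Z-pz)*1e3:.1f}   z {Z:.4f} f {F:.4f}");pf,pz=F,Z
```

```text
84: 26.5, 4.9   z 0.2835 f 0.0022
80: 13.6, 3.2   z 0.2803 f -0.0115
76: 14.9, 4.6   z 0.2757 f -0.0263
71: 14.5, 5.8   z 0.2699 f -0.0408
67: 14.0, 6.9   z 0.2630 f -0.0547

62: 13.4, 8.0   z 0.2551 f -0.0681
58: 12.7, 9.0   z 0.2461 f -0.0809
53: 12.0, 9.9   z 0.2362 f -0.0929
49: 11.2, 10.8   z 0.2254 f -0.1041
44: 10.3, 11.7   z 0.2137 f -0.1144

40: 9.4, 12.4   z 0.2013 f -0.1238
36: 8.4, 13.1   z 0.1882 f -0.1322
31: 7.4, 13.7   z 0.1744 f -0.1395
27: 6.3, 14.3   z 0.1602 f -0.1458
22: 5.1, 14.7   z 0.1455 f -0.1510

18: 4.0, 15.1   z 0.1304 f -0.1549
13: 2.8, 15.3   z 0.1151 f -0.1578
9: 1.6, 15.5   z 0.0996 f -0.1594
4: 0.4, 15.6   z 0.0841 f -0.1598
0: -0.8, 15.6   z 0.0685 f -0.1590
```

move_arm(targets=[13, 2.5, 0, 0, 0, 0, 13.5, 2.5, 0, 0, 0, 0, 13.6, 3.2, 0, 0, 0, 0, 14.9, 4.6, 0, 0, 0, 0, 14.5, 5.8, 0, 0, 0, 0])

```text
time_s: 10.18
position: [0.5413, 0.0538, 0.2705]
tool_rot: [[0.174, 0.0, 0.985], [-0.985, 0.0, 0.174], [-0.0, -1.0, 0.0]]
ft_force: [-0.5, 0.5, -1.9]
grip_width: 0.0182
```

```bash
python3 look.py 7 scene wrist; python3 bar.py 7; python3 -c "
import cv2
a=cv2.imread('pics/scene7.png')[70:230,250:430];cv2.imwrite('pics/z9.png',cv2.resize(a,None,fx=3,fy=3,interpolation=cv2.INTER_CUBIC))"
```

```text
10.175 [0.5413 0.0538 0.2705] 0.01816796931472945 [-0.4573  0.5097 -1.9335]
12446
top surf y = 0.0041*x + -0.0324  (bar centre y -0.0224)
z = 0.0009*x+0.0008 [-0.1034 -0.0354 -0.0093] [-0.0207 -0.0303  0.0108]
blue front end tool x [-0.0398 -0.0397 -0.0396] -> pole x at TCP 0.019901085057873587
```

View pics/z9.png

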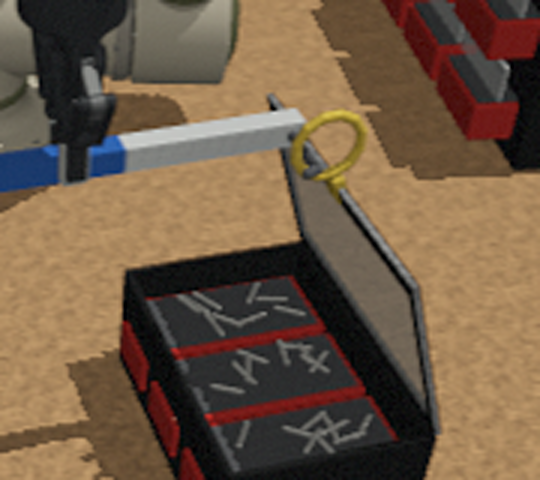

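The ring is being drawn along by the hook at z9 pixel (315,160), and the cover is moving. I'll carry on.

move_arm(targets=[14, 6.9, 0, 0, 0, 0, 13.4, 8, 0, 0, 0, 0, 12.7, 9, 0, 0, 0, 0, 12, 9.9, 0, 0, 0, 0, 11.2, 10.8, 0, 0, 0, 0])

```text
time_s: 10.9
position: [0.5523, -0.0082, 0.2254]
tool_rot: [[0.174, -0.0, 0.985], [-0.985, 0.0, 0.174], [-0.0, -1.0, -0.0]]
ft_force: [-0.3, 0.8, -0.9]
grip_width: 0.0181
```

move_arm(targets=[10.3, 11.7, 0, 0, 0, 0, 9.4, 12.4, 0, 0, 0, 0, 8.4, 13.1, 0, 0, 0, 0, 7.4, 13.7, 0, 0, 0, 0, 6.3, 14.3, 0, 0, 0, 0])

```text
time_s: 11.52
position: [0.5596, -0.049, 0.1601]
tool_rot: [[0.174, 0.0, 0.985], [-0.985, -0.0, 0.174], [0.0, -1.0, 0.0]]
ft_force: [0.8, 0.3, -1.6]
grip_width: 0.0182
```

```bash
python3 look.py 8 scene wrist; python3 bar.py 8; python3 -c "
import cv2
a=cv2.imread('pics/scene8.png')[90:250,230:430];cv2.imwrite('pics/z10.png',cv2.resize(a,None,fx=3,fy=3,interpolation=cv2.INTER_CUBIC))"
```

```text
11.525 [ 0.5596 -0.049   0.1601] 0.0181793665570617 [ 0.7957  0.346  -1.6479]
12460
top surf y = -0.0847*x + -0.0373  (bar centre y -0.0273)
z = -0.0113*x+0.0002 [-0.1459 -0.0353 -0.0093] [-0.0207  0.1602  0.027 ]
blue front end tool x [-0.0398 -0.0397 -0.0395] -> pole x at TCP 0.019958802646754363
```

View pics/z10.png

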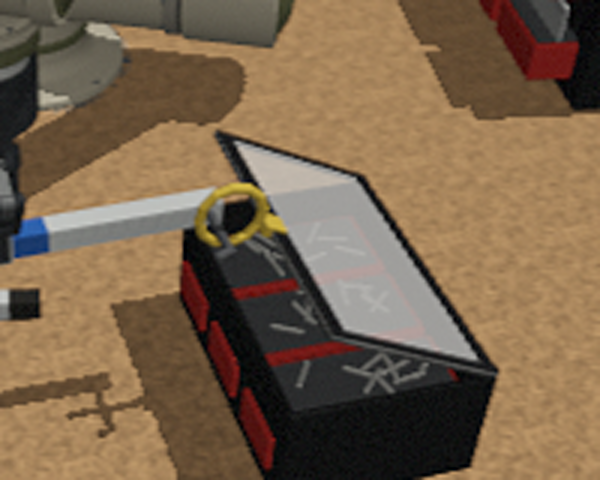

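move_arm(targets=[5.1, 14.7, 0, 0, 0, 0, 4, 15.1, 0, 0, 0, 0, 2.8, 15.3, 0, 0, 0, 0, 1.6, 15.5, 0, 0, 0, 0, 0, 8, 0, 0, 0, 0])

```text
time_s: 12.25
position: [0.5615, -0.0619, 0.0911]
tool_rot: [[0.174, -0.001, 0.985], [-0.985, 0.0, 0.174], [-0.001, -1.0, -0.001]]
ft_force: [0.1, 0.0, -2.2]
grip_width: 0.0183
```

```bash
python3 look.py 9 scene wrist top; python3 bar.py 9; python3 -c "
import cv2
a=cv2.imread('pics/scene9.png')[90:250,230:430];cv2.imwrite('pics/z11.png',cv2.resize(a,None,fx=3,fy=3,interpolation=cv2.INTER_CUBIC))"
python3 - <<'E'
from h import *
np.set_printoptions(precision=4,suppress=True)
for n in("scene9","top9"):
  d=ld(n+".npz");m=cv2.inRange(hsv(d),(20,120,90),(34,255,255))>0
  P=pts(d,m);P=P[(abs(P[:,0]-.566)<.06)&(abs(P[:,1]-.12)<.07)&(P[:,2]>.03)&(P[:,2]<.2)];print(n,len(P));
  if len(P):print(P.min(0),P.max(0))
E
```

```text
12.25 [ 0.5615 -0.0619  0.0911] 0.018287899099735265 [ 0.1497  0.0358 -2.2286]
12411
top surf y = -0.0127*x + -0.0332  (bar centre y -0.0232)
z = -0.0035*x+0.0006 [-0.1301 -0.035  -0.0195] [0.0034 0.092  0.0212]
blue front end tool x [-0.0398 -0.0396 -0.0395] -> pole x at TCP 0.020007244212485682
scene9 220
[0.5106 0.0857 0.0657] [0.5764 0.1618 0.1649]
top9 216
[0.5483 0.0857 0.0911] [0.5785 0.1577 0.1618]
```

View pics/z11.png

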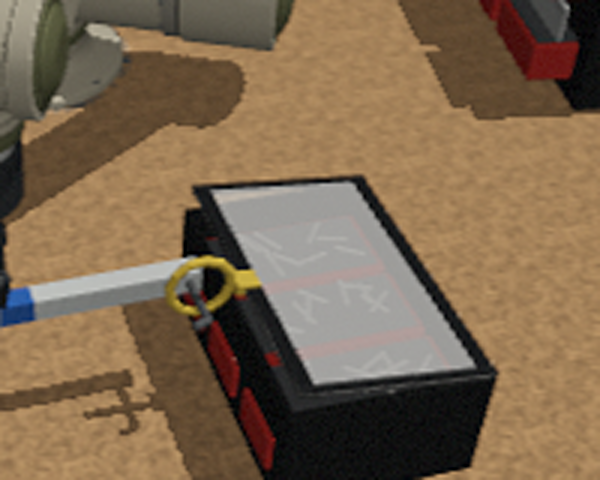

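move_arm(targets=[0, 6, 0, 0, 0, 0, 0, 6, 0, 0, 0, 0, 0, 5, 0, 0, 0, 0, 0, 4, 0, 0, 0, 0, 0, 2, 0, 0, 0, 0])

```text
time_s: 13.02
position: [0.5618, -0.0618, 0.0691]
tool_rot: [[0.174, -0.0, 0.985], [-0.985, 0.0, 0.174], [-0.0, -1.0, -0.0]]
ft_force: [-0.1, -0.3, -1.9]
grip_width: 0.0179
```

```bash
cat > ck.py <<'E'
import sys
from h import *
np.set_printoptions(precision=4,suppress=True)
k=sys.argv[1]
for n in("scene","top"):
  d=ld(n+k+".npz");m=cv2.inRange(hsv(d),(20,120,90),(34,255,255))>0
  P=pts(d,m);P=P[(abs(P[:,0]-.566)<.06)&(abs(P[:,1]-.12)<.07)&(P[:,2]>.03)&(P[:,2]<.2)];
  if len(P):print(n,len(P),np.percentile(P,[3,97],axis=0))
# cover height: pixels of points in tray interior footprint
  A=pts(d,d["z_map"]>0);hh=np.array([.985,.174]);ff=np.array([-.174,.985])
  hc=A[:,:2]@hh;fc=A[:,:2]@ff
  q=(A[:,2]>.1)&(A[:,2]<.16)&(hc>.47)&(hc<.69)&(fc>.055)&(fc<.2)
  print(" cover pts",q.sum()); 
  if q.sum()>20:
    B=np.c_[fc[q],np.ones(q.sum())];kk=np.linalg.lstsq(B,A[q,2],rcond=None)[0];print(" slope(rad)",kk[0],"z front",kk@[.045,1],"back",kk@[.213,1])
E
python3 look.py 10 scene wrist top; python3 ck.py 9; python3 ck.py 10; python3 -c "
import cv2
a=cv2.imread('pics/scene10.png')[90:250,230:430];cv2.imwrite('pics/z12.png',cv2.resize(a,None,fx=3,fy=3,interpolation=cv2.INTER_CUBIC))"
```

```text
13.025 [ 0.5618 -0.0618  0.0691] 0.017933075632274125 [-0.1046 -0.2814 -1.8685]
scene 220 [[0.5505 0.0882 0.1086]
 [0.574  0.1584 0.1624]]
 cover pts 3268
 slope(rad) -0.1208714289929568 z front 0.132205943565626 back 0.11189954349480927
top 216 [[0.5504 0.09   0.1083]
 [0.5715 0.1567 0.16  ]]
 cover pts 5780
 slope(rad) -0.11601854327945575 z front 0.1285302680772044 back 0.10903915280625585
scene 216 [[0.5506 0.0865 0.0867]
 [0.5745 0.1566 0.1395]]
 cover pts 3464
 slope(rad) -0.008651368396894163 z front 0.11337992959048361 back 0.11192649969980539
top 204 [[0.5516 0.0905 0.0883]
 [0.5715 0.1563 0.1384]]
 cover pts 5270
 slope(rad) -0.008238034748622797 z front 0.11081326495399686 back 0.10942927511622823
```

View pics/z12.png

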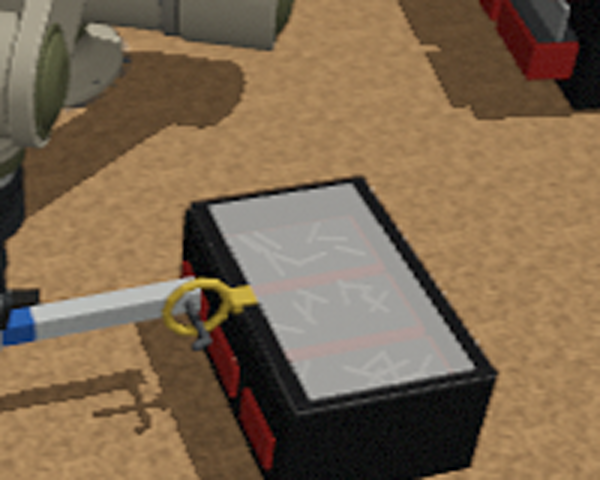

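move_arm(targets=[0, 0, 0, 0, 0, 0, 0, -6, 0, 0, 0, 0, -3, -7, 0, 0, 0, 0, -2, -7, 0, 0, 0, 0, 0, 0, 0, 0, 0, 0])

```text
time_s: 13.8
position: [0.5613, -0.0568, 0.0903]
tool_rot: [[0.174, 0.001, 0.985], [-0.985, -0.0, 0.174], [0.001, -1.0, 0.001]]
ft_force: [-0.2, -0.2, -0.4]
grip_width: 0.0178
```

```bash
python3 look.py 11 scene wrist top; python3 ck.py 11;python3 proj.py 11 "[.568,.1135,.110]" 150,130,240,230 260,130,350,220
python3 -c "
import cv2,numpy as np
a=cv2.imread('pics/p_top11.png');b=cv2.imread('pics/p_scene11.png')
h=max(a.shape[0],b.shape[0]);f=lambda i:cv2.copyMakeBorder(i,0,h-i.shape[0],0,0,0)
cv2.imwrite('pics/pp11.png',np.hstack([f(a),f(b)]))"
```

```text
13.8 [ 0.5613 -0.0568  0.0903] 0.017794174272689808 [-0.1567 -0.1548 -0.4304]
scene 209 [[0.5522 0.0866 0.0876]
 [0.5746 0.1574 0.1396]]
 cover pts 3472
 slope(rad) -0.007518581509137135 z front 0.11323239647564907 back 0.11196927478211403
top 208 [[0.5509 0.0893 0.0871]
 [0.5714 0.1561 0.1387]]
 cover pts 5839
 slope(rad) -0.0066797769350246325 z front 0.11064540439051418 back 0.10952320186543003
[0.5872 0.1205 0.1127]
[0.5889 0.1106 0.1127]
[0.5419 0.1124 0.1126]
[0.5205 0.1188 0.1226]
[0.5672 0.1129 0.1127]
[0.568  0.1135 0.11  ]
```

View pics/pp11.png

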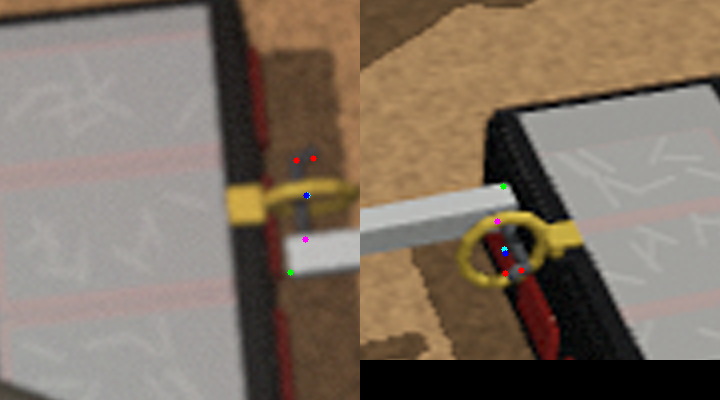

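move_arm(targets=[0, 0, -14, 0, 0, 0, 0, 0, -14, 0, 0, 0, 0, 0, -14, 0, 0, 0, 0, 0, -14, 0, 0, 0, 0, 0, -14, 0, 0, 0])

```text
time_s: 14.58
position: [0.4912, -0.0692, 0.0894]
tool_rot: [[0.174, 0.0, 0.985], [-0.985, -0.0, 0.174], [0.0, -1.0, 0.0]]
ft_force: [0.5, 0.3, -1.2]
grip_width: 0.018
```

```bash
python3 look.py 12 scene wrist top; python3 ck.py 12;python3 bar.py 12
```

```text
14.575 [ 0.4912 -0.0692  0.0894] 0.018046220815093585 [ 0.5227  0.3291 -1.233 ]
scene 227 [[0.5537 0.0867 0.0869]
 [0.5742 0.1566 0.1397]]
 cover pts 3471
 slope(rad) -0.007753685638972044 z front 0.11321576552417129 back 0.11191314633682398
top 224 [[0.5507 0.0899 0.0866]
 [0.5713 0.1561 0.1383]]
 cover pts 5988
 slope(rad) -0.006940725008163323 z front 0.1106824810271636 back 0.10951643922579217
12410
top surf y = -0.0142*x + -0.0333  (bar centre y -0.0233)
z = -0.0033*x+0.0007 [-0.1282 -0.035  -0.0093] [-0.0192  0.091   0.0212]
blue front end tool x [-0.0398 -0.0397 -0.0395] -> pole x at TCP 0.019968155524717125
```

View pics/scene12.png

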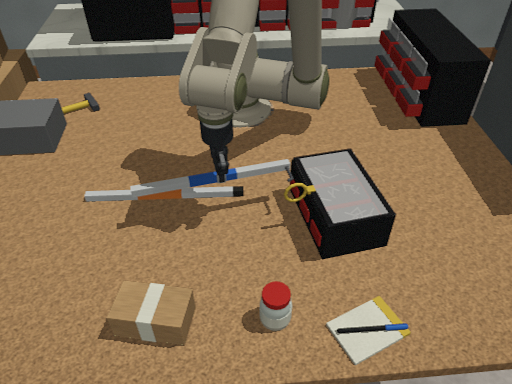

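Run:
```python
from h import *
from rig import env
s=env.observe()
p,R=plan(s["position"],s["tool_rot"],[.515,-.205,.12],Rd(10),5);print()
p,R=plan(p,R,[.628,-.215,.05],Rd(7),5);print(p)
```

```text
27.5, -6.1, -0.1, -0, -0, -0
27.6, -6.1, -0.1, -0, -0, -0
27.5, -6.1, -0.1, -0, -0, -0
27.6, -6, -0.1, -0, -0, -0
27.5, -6.1, -0.2, -0, -0, -0

5.9, 14, 21.9, -0, 0.01, -0
5.7, 14, 22, -0, 0.011, -0
5.4, 14, 22, -0, 0.01, -0
5.2, 14, 22.1, -0, 0.011, -0
5, 14, 22.2, -0, 0.01, -0
[ 0.62803406 -0.21500683  0.04998355]
```

move_arm(targets=[27.5, -6.1, 0, 0, 0, 0, 27.5, -6.1, 0, 0, 0, 0, 27.5, -6.1, 0, 0, 0, 0, 27.5, -6, 0, 0, 0, 0, 27.5, -6, 0, 0, 0, 0])

```text
time_s: 15.35
position: [0.5165, -0.2055, 0.1199]
tool_rot: [[0.174, 0.0, 0.985], [-0.985, -0.0, 0.174], [0.0, -1.0, 0.0]]
ft_force: [0.1, 0.1, -1.5]
grip_width: 0.018
```

move_arm(targets=[5.9, 14, 21.9, 0, 0.01, 0, 5.7, 14, 22, 0, 0.011, 0, 5.4, 14, 22, 0, 0.01, 0, 5.2, 14, 22, 0, 0.011, 0, 5, 14, 22, 0, 0.01, 0])

```text
time_s: 15.98
position: [0.6299, -0.2145, 0.049]
tool_rot: [[0.122, 0.0, 0.992], [-0.992, -0.0, 0.122], [0.0, -1.0, 0.0]]
ft_force: [-0.1, -0.5, -1.0]
grip_width: 0.0178
```

move_arm(targets=[0, 15, 0, 0, 0, 0, 0, 14, 0, 0, 0, 0, 0, 12, 0, 0, 0, 0, 0, 9, 0, 0, 0, 0, 0, 5, 0, 0, 0, 0])

```text
time_s: 16.6
position: [0.6285, -0.2145, -0.0056]
tool_rot: [[0.123, -0.0, 0.992], [-0.992, 0.0, 0.123], [-0.0, -1.0, -0.0]]
ft_force: [-0.0, -0.0, -1.0]
grip_width: 0.0177
```

```bash
python3 look.py 13 scene wrist
```

```text
16.6 [ 0.6285 -0.2145 -0.0056] 0.017730965776244858 [-0.0073 -0.0206 -0.974 ]
```

View pics/scene13.png

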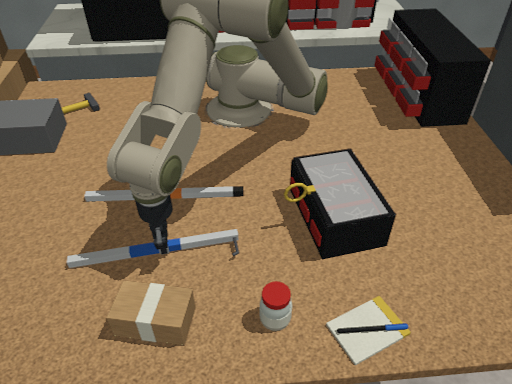

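Bar ~7 mm above the bench, so I'll lower it gently until it touches.

move_arm(targets=[0, 2, 0, 0, 0, 0, 0, 2, 0, 0, 0, 0, 0, 2, 0, 0, 0, 0, 0, 1, 0, 0, 0, 0, 0, 0, 0, 0, 0, 0])

```text
time_s: 17.32
position: [0.6288, -0.2145, -0.0122]
tool_rot: [[0.123, 0.0, 0.992], [-0.992, -0.0, 0.123], [0.0, -1.0, 0.0]]
ft_force: [-0.2, 0.5, -0.9]
grip_width: 0.0184
```

move_arm(targets=[0, 0, 0, 0, 0, 0, 0, 0, 0, 0, 0, 0, 0, 0, 0, 0, 0, 0, 0, 0, 0, 0, 0, 0, 0, 0, 0, 0, 0, 0], hand=0.2)

```text
time_s: 17.95
position: [0.6288, -0.2145, -0.0123]
tool_rot: [[0.123, 0.0, 0.992], [-0.992, -0.0, 0.123], [0.0, -1.0, 0.0]]
ft_force: [-0.2, 0.2, 1.1]
grip_width: 0.051
```

move_arm(targets=[0, -10, 0, 0, 0, 0, 0, -25, 0, 0, 0, 0, 0, -35, 0, 0, 0, 0, 0, -40, 0, 0, 0, 0, 0, -40, 0, 0, 0, 0])

```text
time_s: 18.58
position: [0.6287, -0.2144, 0.1398]
tool_rot: [[0.123, 0.001, 0.992], [-0.992, -0.0, 0.123], [0.0, -1.0, 0.001]]
ft_force: [0.6, -0.9, -0.7]
grip_width: 0.0515
```

move_arm(targets=[20, -30, -40, 0, 0, 0, 20, -30, -40, 0, 0, 0, 0, 0, -40, 0, 0, 0, 0, 0, -40, 0, 0, 0, 0, 0, 0, 0, 0, 0])

```text
time_s: 19.2
position: [0.4731, -0.2741, 0.199]
tool_rot: [[0.121, 0.001, 0.993], [-0.993, -0.001, 0.121], [0.001, -1.0, 0.0]]
ft_force: [0.4, -0.1, 1.9]
grip_width: 0.0513
```

```bash
python3 look.py 14 scene top wrist; python3 ck.py 14
python3 - <<'E'
from h import *
np.set_printoptions(precision=4,suppress=True)
for n in("top","scene"):
  d=ld(n+"14.npz");d0=ld(n+"0.npz")
  for dd in(d0,d):
    P=pts(dd,dd["z_map"]>0);H=hsv(dd)[dd["z_map"]>0]
    b=(cv2.inRange(H[:,None],(105,150,40),(125,255,255))>0).ravel()&(abs(P[:,0]-.63)<.05)&(abs(P[:,1]+.23)<.1)
    g=P[b];g=g[g[:,2]>.012];print(n,len(g),"grip z",np.percentile(g[:,2],[5,50,95]),"xy",np.median(g,0))
    k=(P[:,2]>.012)&(P[:,2]<.05)&(abs(P[:,0]-.62)<.045)&(P[:,1]>-.45)&(P[:,1]<0)
    q=P[k];c=np.linalg.lstsq(np.c_[q[:,1],np.ones(len(q))],q[:,2],rcond=None)[0];print("  slope",c[0],"z at mid",c@[-.23,1])
    # rod black end
    r=(H[:,2]<60)&(abs(P[:,0]-.44)<.05)&(abs(P[:,1])<.08)&(P[:,2]>.012)&(P[:,2]<.03)
    print("  rod rubber",r.sum(),P[r].mean(0))
E
```

```text
19.2 [ 0.4731 -0.2741  0.199 ] 0.05129132487074116 [ 0.4254 -0.104   1.9319]
scene 228 [[0.5528 0.0866 0.0869]
 [0.5742 0.1567 0.1392]]
 cover pts 3481
 slope(rad) -0.008423916630334873 z front 0.11326871540609709 back 0.11185349741220084
top 215 [[0.5515 0.0906 0.0865]
 [0.5712 0.1564 0.1383]]
 cover pts 5997
 slope(rad) -0.008124347242338145 z front 0.11082861339632478 back 0.10946372305961197
top 295 grip z [0.0164 0.0192 0.0224] xy [ 0.6305 -0.2278  0.0192]
  slope -0.001826645307957192 z at mid 0.01882699674426098
  rod rubber 63 [ 0.4394 -0.0237  0.0192]
top 299 grip z [0.0159 0.0192 0.0222] xy [ 0.6295 -0.233   0.0192]
  slope -0.001474840692116667 z at mid 0.01882194549816366
  rod rubber 66 [ 0.4392 -0.0239  0.0193]
scene 405 grip z [0.0136 0.0203 0.0231] xy [ 0.6368 -0.2263  0.0203]
  slope -0.0010388379352516332 z at mid 0.01970889387237834
  rod rubber 60 [ 0.4451 -0.0234  0.0198]
scene 404 grip z [0.0132 0.0204 0.023 ] xy [ 0.6354 -0.2316  0.0204]
  slope -0.001043149903276031 z at mid 0.019655057314858275
  rod rubber 65 [ 0.4457 -0.0236  0.0194]
```

View pics/scene14.png

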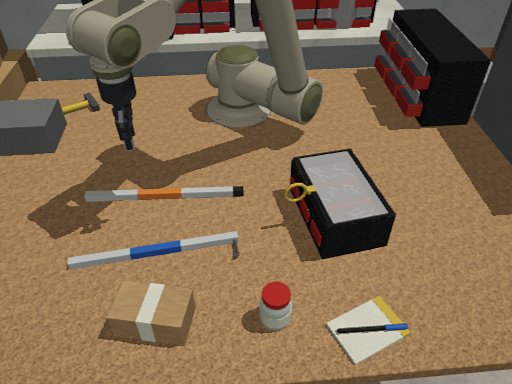

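View pics/top14.png

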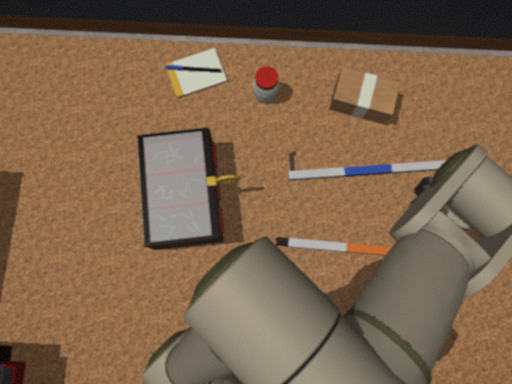

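Both final pictures show the cover shut, the pole flat at about (69–238, 233–267) in the scene view, the rod where it was, and the gripper clear. Handing in.

```bash
python3 -c "
from rig import env
print(env.close_job())"
```

```text
the job is handed in; nothing more can be done
None
```

The job is done and handed in at about 19 s of the 58 s. I gripped the pole by its blue grip, put the hook through the yellow ring and swung the cover shut. I then unhooked it and laid the pole flat close to where it first lay, clear of the tray.

**Last checks:**
- **Cover:** its slope measures about 0.008 rad in both views, so it is shut.
- **Pole:** its top surface is about 19–20 mm above the bench and level within about 0.002 rad. The hook is well clear of the ring.
- **Rod:** the rubber end is within 1 mm of where it started.
- **Robot:** the open gripper is raised and touching nothing.

**What disagreed or went wrong:**
- **First grasp missed:** the fingers shut on air above the bar. The wrist depth picture put the fingertips about 20 mm behind the reported TCP, where the description says 8 mm ahead of it.
- **Light press on the bench:** I lowered the gripper 25 mm further and the second grasp held. While gripping, the fingertips pressed on the bench with about 18 N, under the 40 N limit.
- **Fingertip figures don't fully agree:** that contact suggests the tips are nearer 12 mm behind the TCP than 20 mm. It did not affect the result.
- **Hook position:** my predicted hook position was about 3 mm off what the pictures showed, well inside the ring's clearance.

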